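Strap the nut ornament in its jig and hold the reading lens in focus over it

TASK

Shut both hinged steel straps of the plywood jig over the wooden ornament, pressing each down until its catch snaps and keeps it shut. Then take the reading lens by its handle from its wooden rest and hold it level and centred over the ornament, with the lens at the same height as the brass collar on the jig's gauge post. Finish while holding it there, steady in the gripper and touching nothing else, and leave the ornament, the collar and everything else on the bench where they are.

Things in the scene. Friction and masses are not known exactly. Their poses are not given: they have to be found in the camera images.
- jig: fixed jig, plywood base 170 x 215 x 12 mm. Origin on the bench under the ornament's place, z up; base spans x -65 to 105, y +-107. Gauge post at x = 90, y = 0: steel, 8 thick, top 167 above the bench. Straps hinged at y = 95 (left) and -95 (right) reach inward; by each, 24 from the hinge, stand two catch posts, tops 38 above the bench. Six pegs, tops 21, ring the ornament
- strap_left (a joint): hinge angle of the left strap (rad): 0 shut (a hard stop), grows as it opens; starts 0.45 to 0.8. A light spring (under 2 N at the pad) lifts a strap that is not caught. Near the end of the push a catch resists (about 6 N at the pad), then snaps over and keeps the strap shut (below 0.06) by itself
- strap_right (a joint): hinge angle of the right strap (rad): 0 shut (a hard stop), grows as it opens; starts 0.45 to 0.8. A light spring (under 2 N at the pad) lifts a strap that is not caught. Near the end of the push a catch resists (about 6 N at the pad), then snaps over and keeps the strap shut (below 0.06) by itself
- strap_left_hinge (a point): hinge axis of the left strap, 30 mm above the bench, along jig x. The strap is a flat steel bar 14 wide, 5 thick, with a pad 24 wide x 22 long at its free end, 75 from the hinge; shut, it lies level, its top 33 above the bench, its end 20 from the ornament's centre
- strap_right_hinge (a point): the same for the right strap (at jig y = -95)
- strap_left_pad (a point): middle of the upper face of the left strap's pad, 64 mm from the hinge: where to press. Moves with the strap
- strap_right_pad (a point): the same for the right strap
- ornament: round wooden medallion, 64 across, 14 thick, with a nut dome of 10 mm on its middle, lying loose between the jig's pegs. Origin at the centre of its underside, 12 mm above the bench; z up
- focus_mark (a point): centre of the brass collar (32 across, 10 tall) on the gauge post; its height marks the focal height for the middle plane of the lens, 95 to 150 mm above the bench. The collar slides if knocked
- rest: fixed wooden rest, foot 190 x 50 x 8 mm. Origin on the bench under the foot's middle; x points to the lens end. A block at x = 60 (26 long, 36 wide, top 46 above the bench) carries the lens rim; an upright at x = -65 (14 long, 36 wide) carries the handle's end between two lips (20 apart, tops 53). Between them the handle is free
- loupe: reading lens, about 85 g, loose. Origin at the lens centre in its middle plane; z is the lens axis, x runs from handle to lens. Dark steel rim 64 mm across, 8 tall; wooden handle 14 x 14 mm along -x, from x = -39 to -134, its axis through the origin. At the start it lies level on the rest, middle plane 50 above the bench
- loupe_lens (a point): centre of the lens, the origin of loupe
- loupe_grip (a point): point on the handle's axis 75 mm from the lens centre: where to pinch it from above, across its 14 mm width
- walnut: bystander: walnut, 36 tall, 36 across (mm); origin at the centre of its underside, upright
- pine_cone: bystander: pine cone standing on its base, 56 tall, 52 across (mm); origin at the centre of its underside, upright
- flask: bystander: red steel drinking flask, 230 tall, 68 across (mm); origin at the centre of its underside, upright
- glue_bottle: bystander: white glue bottle, 130 tall, 48 across (mm); origin at the centre of its underside, upright
- bead_jar: bystander: low amber jar with steel cap, 75 tall, 56 across (mm); origin at the centre of its underside, upright
- wood_spool: bystander: empty wooden spool, 43 tall, 40 across (mm); origin at the centre of its underside, upright
- chestnut: bystander: chestnut, 29 tall, 38 across (mm); origin at the centre of its underside, upright

How it is judged (in metres and radians):
On the way, in this order (a step that is already met when the one before it is completed fails the run):
1. both straps are shut and held by their catches, the robot off them, before the lens is lifted (value of joint each of strap_left, strap_right below 0.1 rad and contact force between the fingers and jig below 0.1 N and height (world z) of loupe_lens below 0.056 m), for 0.2 s.
2. the lens is lifted off its rest in the gripper (contact force between the fingers and loupe above 1 N and contact force between loupe and rest below 0.05 N and height (world z) of loupe_lens above 0.06 m), for 0.2 s.
At the end, for the whole second after the job is handed in: Both straps caught shut (below 0.1 rad); lens held still in the fingers, within 12 mm of the ornament's centre from above and 8 mm of the collar's height, tilted under 0.12 rad, not touching jig, rest or ornament; ornament flat, within 6 mm of its place (value of joint each of strap_left, strap_right below 0.1 rad and horizontal distance between loupe_lens and ornament below 0.012 m and z of loupe_lens in the frame of focus_mark between -0.008 and 0.008 m and angle between loupe's own z axis and vertical below 0.12 rad and linear speed of loupe below 0.02 m/s and contact force between the fingers and loupe above 1 N and contact force between loupe and jig below 0.05 N and contact force between loupe and rest below 0.05 N and contact force between loupe and ornament below 0.05 N and horizontal distance between ornament and jig below 0.006 m and angle between ornament's own z axis and vertical below 0.1 rad); the arm keeps its last pose, push and grip.
It fails at once if the gauge collar is moved by 5 mm (distance of focus_mark from where it was at the start of the episode above 0.005 m).
It fails at once if the ornament is knocked out of its place (horizontal distance between ornament and jig above 0.015 m).
It fails at once if a bystander is moved by 30 mm or knocked over (distance of any of walnut, pine_cone, flask, glue_bottle, bead_jar, wood_spool, chestnut from where it was at the start of the episode above 0.03 m or angle between any of walnut, pine_cone, flask, glue_bottle, bead_jar, wood_spool, chestnut's own z axis and vertical above 0.5 rad).
It also fails if it takes over 54 s, if anything falls off the work surface, if the arm or the gripper's body presses on something with over 40 N, if the wrist force passes 120 N, or if a joint passes its speed limit or range.

ROBOT

A 6-joint arm with a two-finger parallel gripper is mounted at the origin on the work surface. World frame = base frame: x ahead of the robot, y to its left, z up, the work surface at z = 0. Lengths are in mm, angles in rad, forces in N, time in s.
With the tool pointing down it reaches from about 275 to 750 mm from the base axis. Payload 10.2 kg.
Tool frame: the origin (TCP) lies at the centre of the arm's flange, where the gripper is bolted on; the fingertips stand 173 mm ahead of it and the grasp point (between the pads) lies 155 mm ahead of it; z points along the fingers, y is the line along which they close (so a half turn about z gives the same grasp; the last joint's range is limited). The gripper opens to 85 mm and grips with 20 to 120 N. Pads are 22 mm wide; open, the fingers measure 114 mm over their backs; the gripper's body (76 mm by 85 mm) begins 54 mm behind the grasp point. The pads swing forward as they close: fully open they stand 13 mm farther back than shut.
Start: joints at [-1.527, 0.313, 1.498, -0, 1.331, -0.223], TCP at [138.401, -506.436, 404.694] pointing down, gripper open.
Joint ranges: [-2.94, 2.94], [-0.97, 2.17], [0.19, 2.56], [-1.23, 4.37], [0.02, 3.11], [-2.88, 2.88]. Speed limits (rad/s): [2.39, 2.39, 3.01, 3.14, 3.14, 3.14].

INTERFACE

Orientations are given as a unit quaternion [w, x, y, z].
In Python, from rig import ctrl gives the robot as it stands.
- The arm moves only by the tool pendant, called after "Emit:" as name(argument=value, ...), one argument or row to a line, values as JSON. Schema: {"type":"object","properties":{"rows":{"type":"array","items":{"type":"object","properties":{"xyz":{"type":"array","items":{"type":"number"},"minItems":3,"maxItems":3},"r":{"type":"array","items":{"type":"number"},"minItems":3,"maxItems":3}},"additionalProperties":false},"minItems":1,"maxItems":8},"jaw":{"type":"number"},"clamp_n":{"type":"number"},"only":{"type":"string"},"quiet":{"type":"boolean"},"lines":{"type":"string"}},"required":["rows"],"additionalProperties":false}. rows is a list of rows, 1 to 8 of them, each an object with the fields xyz (a list: dx, dy, dz in parts of the range, where 1.0 means 500 mm), r (a list: a rotation vector rx, ry, rz in shares of 4 rad (1.0 is 4 rad)); a field left out counts as zero; each row is the pose to reach, as a shift and turn from the pose commanded when the call began, along the tool's axes at that moment; what a row does not reach only later rows make up. A row lasts 1/10 s, in which the tool goes at most 50 mm and 0.15 rad, less where a joint would pass 70% of its speed; a pose out of reach is approached as far as the arm can. jaw is the opening from 0.0 (shut) to 1.0 (fully open), set as the call begins (left out keeps the last). The fingers move at their own pace and stop on an object; clamp_n is the grip in N (left out, the last holds). Time passes only in rows, so rows that do not move let the fingers close. The tool returns the time, the measured TCP pose, the force, the opening and the grip force at its end. only (a regular expression) keeps the lines of the reply that match it, lines (a string "A,B") keeps lines A to B, and quiet returns only ok. Shift and turn numbers lie between -1 and 1, and a call with a number outside is refused. Input that does not fit is refused with a message, and nothing moves.
- ctrl.sense(): the state, without advancing time (a new reading comes with each control period).
- ctrl.capture(name): name is "side" or "top"; returns the picture (400x640x3 uint8, red, green, blue); there is no depth.
- ctrl.calibration(name): a dict with "fx", "fy", "cx", "cy" (pixels), "distortion" ([k1, k2, p1, p2, k3] as OpenCV has them; the pictures are not rectified), "position" and "attitude" of the camera in the world. Camera axes: x right, y down, z forward; pixel columns grow to the right and rows downward; lengths in mm; the calibration is good to about 2 mm. A picture is of the moment at which its call begins. calibration takes no time and is no camera call.
- ctrl.finish_job(): hands the job in; it is judged then, once.
The state is a dict: "time_s": time; "joints": joint angles; "dq": joint speeds; "tau": joint torques, N m; "eef_pos": TCP position; "ee_rot": TCP orientation; "force": force on the tool from outside, world axes, zero at the start; "wrist_torque": the same for the moment, N m; "grip_width": opening from 0.0 (shut) to 1.0 (fully open); "grip_force": force on a finger pad.
Only numpy, scipy, OpenCV 4.12 (cv2) and the standard library are available. Lean on these libraries where they do the work, as an engineer would, in place of code of your own. Each camera call takes 0.05 s, during which the arm holds its last target. There are 200 camera calls.

## Working session

There is one attempt and no reset: what is moved stays moved. The work goes in short steps, Python scripts to look and compute and a tool call to move; the robot and the scene stay as the last step left them, time stands still between calls to the robot, and variables do not carry over. Pictures are saved under pics/ and viewed, at most 10 in all, crops included, and the job is handed in when it is done.

```bash
ls; mkdir -p pics; python3 - <<'E'
from rig import ctrl
import cv2
for n in("top","side"):
    cv2.imwrite(f"pics/{n}0.png",ctrl.capture(n)[:,:,::-1]); print(ctrl.calibration(n))
print(ctrl.sense())
E
```

```text
pics
rig.py
{'fx': 446.25579317111124, 'fy': 446.25579317111124, 'cx': 320.91967716186616, 'cy': 192.1985824151526, 'distortion': array([-0.12861224,  0.        ,  0.        ,  0.        ,  0.        ]), 'position': array([ 441.63629355,  -10.29761306, 1329.69907249]), 'attitude': array([ 0.03417703, -0.70241006,  0.70988379, -0.03894916])}
{'fx': 426.8954417815509, 'fy': 426.8954417815509, 'cx': 315.30643671132634, 'cy': 199.49697568796748, 'distortion': array([-0.10313081,  0.        ,  0.        ,  0.        ,  0.        ]), 'position': array([ 126.44747376, -973.43203967,  921.96609446]), 'attitude': array([-0.42805058,  0.87723744, -0.19779772,  0.09001799])}
{'time_s': 0.1, 'joints': array([-1.52741193e+00,  3.13409280e-01,  1.49835324e+00,  2.09021776e-05,
        1.33101059e+00, -2.23416140e-01]), 'dq': array([ 0.0004788 , -0.00136363, -0.00402225, -0.00030409,  0.00014394,
       -0.00042809]), 'tau': array([ 2.21032205e-03, -4.12896180e+01, -2.60141981e+01, -2.15635155e-04,
        3.04235691e-03,  1.36200845e-05]), 'eef_pos': array([ 138.39486689, -506.40036244,  404.18735372]), 'ee_rot': array([-5.86924804e-04,  9.91115530e-01,  1.33002472e-01,  6.31675798e-05]), 'force': array([ 0.2043014 ,  0.36304254, -0.12068917]), 'wrist_torque': array([-0.03298788, -0.02526966,  0.00987302]), 'grip_force': 0.0, 'grip_width': 1.001507477104752}
```

View pics/top0.png

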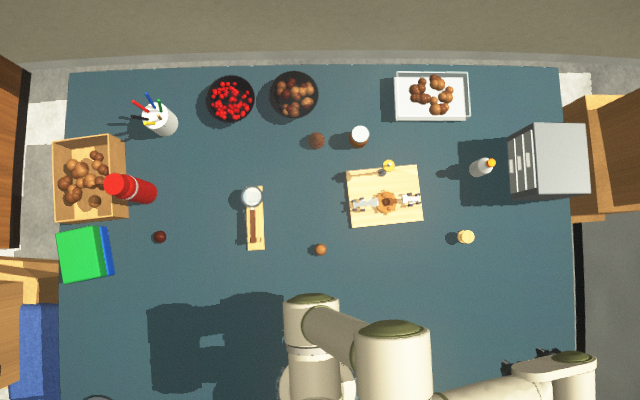

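View pics/side0.png

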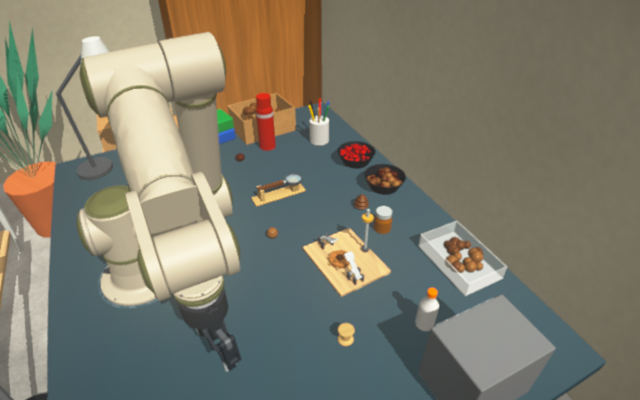

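The top view shows the jig around (385,195), the rest and loupe around (254,218), and the collar at about (388,166). In the side view the jig is around (347,260), the collar is at (367,218), and the loupe is around (278,188). I'll enlarge these areas.

```bash
python3 - <<'E'
import cv2,numpy as np
t=cv2.imread("pics/top0.png");s=cv2.imread("pics/side0.png")
def c(im,x,y,w,h,k,n):
    o=cv2.resize(im[y:y+h,x:x+w],None,fx=k,fy=k,interpolation=cv2.INTER_CUBIC)
    for i in range(0,w,10): cv2.putText(o,str(x+i),(i*k,10),0,.35,(0,255,255),1);cv2.line(o,(i*k,12),(i*k,18),(0,255,255),1)
    for i in range(0,h,10): cv2.putText(o,str(y+i),(0,i*k+4),0,.35,(0,255,255),1)
    return o
a=c(t,342,155,86,75,6,0);b=c(t,238,180,34,75,6,0)
cv2.imwrite("pics/c1.png",np.hstack([a,b]))
cv2.imwrite("pics/c2.png",c(s,298,200,100,95,6,0))
E
```

```text
(no output)
```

View pics/c1.png

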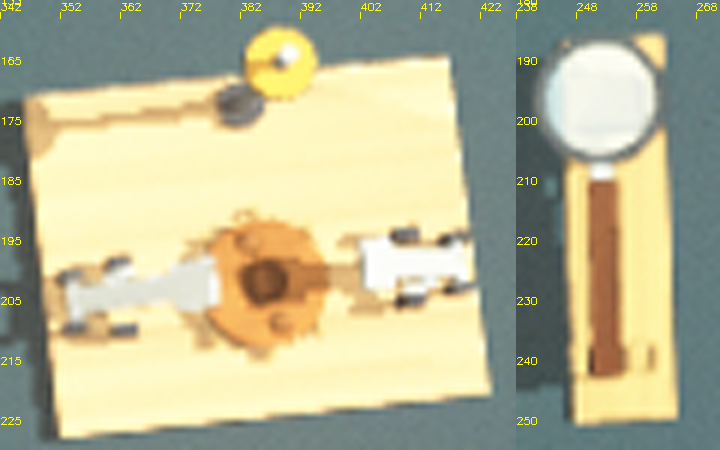

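View pics/c2.png

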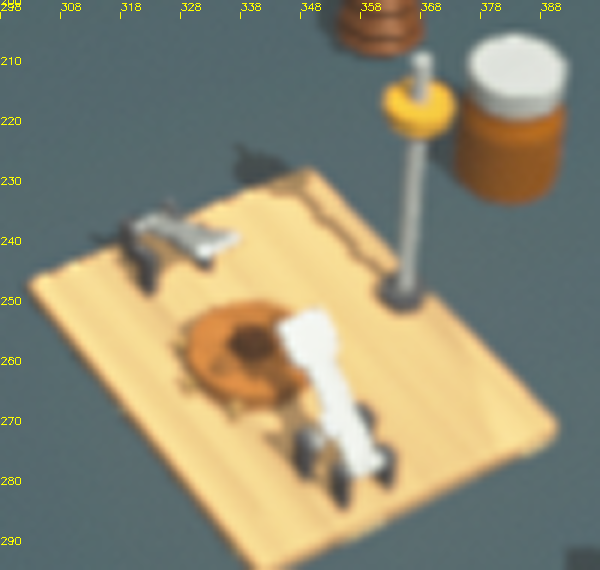

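The top crop gives sharp base corners, the strap ends at (378,202) and (402,199), and the lens at (252,196). The side crop gives the collar at (368,218) and the base corners. I'll fit the poses from these.

```bash
cat > h.py <<'E'
import numpy as np,cv2
from scipy.spatial.transform import Rotation as R
from scipy.optimize import least_squares
from rig import ctrl
C={n:ctrl.calibration(n) for n in("top","side")}
def proj(n,P):
    c=C[n];q=c["attitude"];Rm=R.from_quat([q[1],q[2],q[3],q[0]]).as_matrix().T
    K=np.array([[c["fx"],0,c["cx"]],[0,c["fy"],c["cy"]],[0,0,1]])
    P=np.atleast_2d(np.array(P,float))
    return cv2.projectPoints(P,cv2.Rodrigues(Rm)[0],-Rm@c["position"],K,c["distortion"])[0][:,0]
def place(p,L):
    c,s=np.cos(p[2]),np.sin(p[2]);L=np.atleast_2d(L)
    return np.c_[p[0]+c*L[:,0]-s*L[:,1],p[1]+s*L[:,0]+c*L[:,1],L[:,2]]
def unproj(n,uv,z,g=(440,0)):
    return least_squares(lambda p:(proj(n,[[p[0],p[1],z]])-uv).ravel(),g).x
def tooldelta(target,yaw=None):
    "shift in tool axes from the measured TCP to put the fingertips/TCP at target"
    s=ctrl.sense();q=s["ee_rot"];r=R.from_quat([q[1],q[2],q[3],q[0]])
    return r.inv().apply(np.array(target)-s["eef_pos"])
E
python3 - <<'E'
from h import *
np.set_printoptions(precision=3,suppress=True)
L=[[105,107,12],[105,-107,12],[-65,-107,12],[-65,107,12]]
T=np.array([[346.2,171.2],[416.8,164.3],[423.8,220.7],[352.2,228]])
S=np.array([[350.2,228],[390.8,270.8],[342.2,295.3],[302.7,247.5]])
tip=lambda sg,a:[0,sg*(95-75*np.cos(a)+3*np.sin(a)),30+75*np.sin(a)+3*np.cos(a)]
def f(p,parts=("top","side")):
    r=[]
    A=place(p,L)
    b=place(p,[[90,0,p[3]],tip(1,p[4]),tip(-1,p[5])])
    if "top" in parts:r+=[proj("top",A)-T,proj("top",b)-[[388.8,165.3],[378.3,201.7],[402.3,198.7]]]
    if "side" in parts:r+=[proj("side",A)-S,proj("side",b)-[[368,218.2],[337.2,240],[348,253.3]]]
    return np.vstack(r).ravel()
for parts in(("top","side"),("top",),("side",)):
    s=least_squares(f,[440,-180,0,120,.6,.6],args=(parts,));print(parts,s.x);print(s.fun.reshape(-1,2).T)
p=s.x
print("orn top",unproj("top",[342+266/6,155+284/6],22),"side",unproj("side",[298+250/6,200+355/6],19))
F=[[95,25,8],[95,-25,8],[-95,-25,8],[-95,25,8]]
q=least_squares(lambda q:(proj("top",place(q,F))-[[246.2,186.3],[262.8,186],[265,249.7],[247.8,250.7]]).ravel(),[380,150,0]);print("rest",q.x,q.fun)
lens=unproj("top",[252,196.3],52);he=unproj("top",[253,242.5],57);hs=unproj("top",[252.6,210],57)
print("lens",lens,he,hs,np.arctan2(*(lens-he)[::-1]))
E
python3 - <<'E'
import cv2
s=cv2.imread("pics/side0.png")
cv2.imwrite("pics/c3.png",cv2.resize(s[165:210,245:310],None,fx=10,fy=10,interpolation=cv2.INTER_CUBIC))
E
```

```text
('top', 'side') [ 548.862 -214.149    0.091  136.67     0.509    0.637]
[[ 0.615  0.447  0.455  0.814  0.604  0.33   0.208 -1.122  0.002 -1.382
  -0.353 -0.501 -2.952 -0.674]
 [-0.998 -1.068 -1.307 -1.058 -0.529 -0.84  -0.499 -0.212 -0.153 -0.339
  -0.329  0.206  0.714 -0.199]]
('top',) [ 546.125 -212.087    0.09   141.332    0.473    0.664]
[[-0.015 -0.141 -0.223  0.096  0.195 -0.008  0.067]
 [-0.139 -0.123 -0.325 -0.168  0.188  0.131  0.395]]
('side',) [ 551.51  -215.708    0.092  137.409    0.518    0.596]
[[-0.185  1.085 -0.214  0.642  0.596 -1.953  0.038]
 [-0.165 -0.116 -0.266 -0.253  0.052  0.564  0.066]]
orn top [ 545.332 -212.535] side [ 549.585 -212.9  ]
rest [503.896 175.256   0.032] [-0.019  0.263  0.03  -0.142 -0.173  0.119  0.163 -0.237]
lens [564.413 179.093] [431.873 175.145] [524.526 176.465] 0.029778090438614336
```

View pics/c3.png

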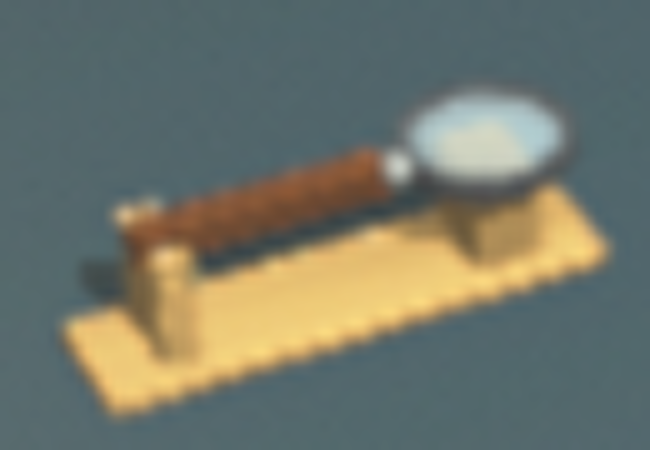

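The two views agree to about 5 mm. The jig is near (548.5,-213) with yaw 0.09, the collar is about 137–139 mm up, and the lens is near (564,179). Next I'll approach the right pad with the gripper shut.

The rows are not in the units I measure in: shifts go in shares of 500 mm and turns go in shares of 4 rad. I convert before sending: 345 mm / 500 = 0.69, 300 mm / 500 = 0.6, 0.09 rad / 4 = 0.0225.

Emit:
pendant(
  rows=[
    {"xyz":[0.04,-0.012,0.004],"r":[0,0,0.005]},
    {"xyz":[0.13,-0.04,0.016],"r":[0,0,0.0125]},
    {"xyz":[0.226,-0.068,0.03],"r":[0,0,0.0225]},
    {"xyz":[0.32,-0.098,0.044],"r":[0,0,0.0325]},
    {"xyz":[0.414,-0.126,0.056],"r":[0,0,0.0425]},
    {"xyz":[0.508,-0.154,0.07],"r":[0,0,0.05]},
    {"xyz":[0.6,-0.182,0.084],"r":[0,0,0.0575]},
    {"xyz":[0.69,-0.21,0.1],"r":[0,0,0.0593]},
  ],
  jaw=0.0,
  clamp_n=60,
)

```text
time_s: 0.9
eef_pos: [445.0, -312.7, 354.3]
ee_rot: [-0.0, 1.0, 0.015, -0.0]
force: [0.5, -0.1, -0.1]
grip_width: 0.001
grip_force: 0.0
```

```bash
python3 -c "
from h import *
print(tooldelta([551.5,-246,295]),unproj('side',[293.5,179],50))"
```

```text
[108.35246074 -63.5957634   59.33637126] [569.16804547 176.81744954]
```

In the tool's units: 108 mm / 500 = 0.216, 100 mm / 500 = 0.2.

Emit:
pendant(
  rows=[
    {"xyz":[0.07,-0.04,0.03]},
    {"xyz":[0.144,-0.084,0.07]},
    {"xyz":[0.2,-0.116,0.104]},
    {"xyz":[0.216,-0.128,0.118]},
    {"xyz":[0.216,-0.128,0.15]},
    {"xyz":[0.216,-0.128,0.18]},
    {"xyz":[0.216,-0.128,0.2]},
    {"xyz":[0.216,-0.128,0.2]},
  ],
)

```text
time_s: 1.7
eef_pos: [549.0, -247.3, 253.7]
ee_rot: [-0.001, 1.0, 0.015, -0.001]
force: [-0.2, 0.3, 0.3]
grip_width: 0.0
grip_force: 0.0
```

```bash
python3 -c "
from h import *
print(tooldelta([551.5,-246,206]))
cv2.imwrite('pics/p1.png',cv2.resize(ctrl.capture('side')[190:310,260:420,::-1],None,fx=5,fy=5,interpolation=cv2.INTER_CUBIC))"
```

```text
[ 2.61589397 -1.17491366 47.65059102]
```

View pics/p1.png

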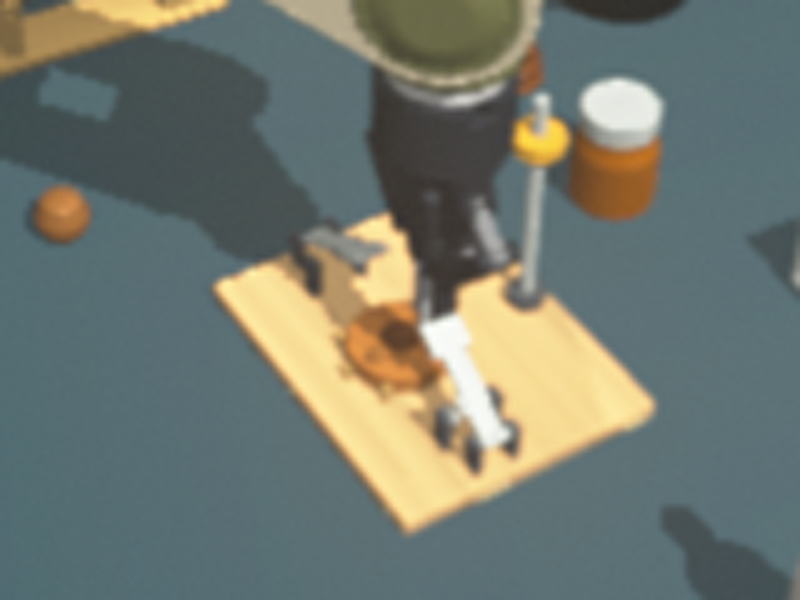

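The finger sits just above and behind the right pad's end (crop 440,325), clear of the gauge post. Now I'll press down.

In the tool's units: 47 mm / 500 = 0.094, 46 mm / 500 = 0.092.

Emit:
pendant(
  rows=[
    {"xyz":[0.002,-0.002,0.016]},
    {"xyz":[0.004,-0.002,0.036]},
    {"xyz":[0.004,-0.002,0.056]},
    {"xyz":[0.004,-0.002,0.072]},
    {"xyz":[0.004,-0.002,0.082]},
    {"xyz":[0.004,-0.002,0.088]},
    {"xyz":[0.004,-0.002,0.092]},
    {"xyz":[0.004,-0.002,0.094]},
  ],
)

```text
time_s: 2.55
eef_pos: [551.5, -246.0, 207.6]
ee_rot: [-0.0, 1.0, 0.015, -0.0]
force: [-0.9, 1.3, 2.2]
grip_width: 0.004
grip_force: 0.8
```

In the tool's units: 2.5 mm / 500 = 0.005, 2 mm / 500 = 0.004.

Emit:
pendant(
  rows=[
    {"xyz":[0,0,0.002]},
    {"xyz":[0,0,0.003]},
    {"xyz":[0,0,0.004]},
    {"xyz":[0,0,0.005]},
    {"xyz":[0,0,0.005]},
  ],
)

```text
time_s: 3.05
eef_pos: [551.6, -245.9, 206.4]
ee_rot: [0.0, 1.0, 0.015, 0.0]
force: [-3.6, 3.1, 10.7]
grip_width: 0.004
grip_force: 5.0
```

In the tool's units: 3 mm / 500 = 0.006, 2 mm / 500 = 0.004.

Emit:
pendant(
  rows=[
    {"xyz":[0,0,0.002]},
    {"xyz":[0,0,0.004]},
    {"xyz":[0,0,0.006]},
    {"xyz":[0,0,0.006]},
  ],
)

```text
time_s: 3.45
eef_pos: [551.9, -245.8, 206.1]
ee_rot: [0.001, 1.0, 0.015, 0.001]
force: [-11.0, 8.3, 32.6]
grip_width: -0.003
grip_force: 16.1
```

It stopped hard at tip height 33 under 33 N, so the right strap is shut. I'll lift, cross to the left pad and press it.

In the tool's units: -80 mm / 500 = -0.16, -75 mm / 500 = -0.15.

Emit:
pendant(
  rows=[
    {"xyz":[0,0,-0.04]},
    {"xyz":[0,0,-0.1]},
    {"xyz":[0,-0.01,-0.15]},
    {"xyz":[-0.004,-0.06,-0.16]},
    {"xyz":[-0.008,-0.11,-0.15]},
    {"xyz":[-0.008,-0.132,-0.12]},
    {"xyz":[-0.008,-0.132,-0.09]},
    {"xyz":[-0.008,-0.132,-0.09]},
  ],
)

```text
time_s: 4.25
eef_pos: [545.3, -179.6, 245.7]
ee_rot: [-0.001, 1.0, 0.015, -0.001]
force: [-0.1, 0.3, -0.1]
grip_width: -0.0
grip_force: 0.0
```

```bash
python3 -c "
from h import *
print(tooldelta([545.5,-180,206]))"
```

```text
[ 0.33148332  0.41581718 39.70744428]
```

In the tool's units: 42 mm / 500 = 0.084, 41 mm / 500 = 0.082.

Emit:
pendant(
  rows=[
    {"xyz":[0,0,0.02]},
    {"xyz":[0,0,0.04]},
    {"xyz":[0,0,0.06]},
    {"xyz":[0,0,0.072]},
    {"xyz":[0,0,0.078]},
    {"xyz":[0,0,0.082]},
    {"xyz":[0,0,0.084]},
    {"xyz":[0,0,0.084]},
  ],
)

```text
time_s: 5.05
eef_pos: [545.6, -179.9, 206.4]
ee_rot: [-0.0, 1.0, 0.015, -0.0]
force: [-6.0, 1.6, 11.2]
grip_width: -0.002
grip_force: 5.9
```

Emit:
pendant(
  rows=[
    {"xyz":[0,0,0.002]},
    {"xyz":[0,0,0.004]},
    {"xyz":[0,0,0.005]},
    {"xyz":[0,0,0.005]},
  ],
)

```text
time_s: 5.45
eef_pos: [545.8, -179.8, 206.1]
ee_rot: [0.0, 1.0, 0.015, 0.001]
force: [-11.3, 6.6, 30.9]
grip_width: 0.002
grip_force: 15.7
```

In the tool's units: -220 mm / 500 = -0.44, -181 mm / 500 = -0.362.

Emit:
pendant(
  rows=[
    {"xyz":[0,0,-0.04]},
    {"xyz":[0,0,-0.12]},
    {"xyz":[0,-0.01,-0.2]},
    {"xyz":[-0.006,-0.08,-0.22]},
    {"xyz":[-0.016,-0.17,-0.22]},
    {"xyz":[-0.028,-0.266,-0.22]},
    {"xyz":[-0.04,-0.362,-0.22]},
    {"xyz":[-0.052,-0.44,-0.22]},
  ],
  jaw=1.0,
)

```text
time_s: 6.25
eef_pos: [512.2, 41.3, 312.9]
ee_rot: [-0.0, 1.0, 0.015, 0.0]
force: [0.8, -0.2, -0.4]
grip_width: 0.998
grip_force: 0.0
```

```bash
python3 -c "
from h import *
print(tooldelta([491.8,175.7,260]))
k=lambda n,x,y,w,h,f:cv2.resize(ctrl_[n][y:y+h,x:x+w,::-1],None,fx=f,fy=f,interpolation=cv2.INTER_CUBIC)
ctrl_={n:ctrl.capture(n) for n in ('top','side')}
cv2.imwrite('pics/p2.png',np.hstack([k('top',342,155,86,80,4.5),k('side',298,200,100,80,4.5)]))"
```

```text
[ -16.34584447 -134.89279068   52.91219541]
```

View pics/p2.png

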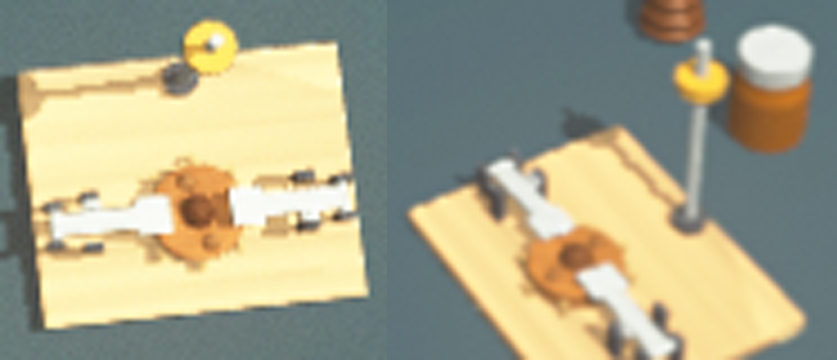

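Both straps lie flat across the ornament, at (150,215) and (255,205) in the left half, and the ornament is in place. Next is the loupe.

In the tool's units: -135 mm / 500 = -0.27, -132 mm / 500 = -0.264.

Emit:
pendant(
  rows=[
    {"xyz":[-0.008,-0.06,0]},
    {"xyz":[-0.018,-0.15,0.02]},
    {"xyz":[-0.028,-0.23,0.05]},
    {"xyz":[-0.032,-0.264,0.08]},
    {"xyz":[-0.032,-0.27,0.106]},
    {"xyz":[-0.032,-0.27,0.15]},
    {"xyz":[-0.032,-0.27,0.19]},
    {"xyz":[-0.032,-0.27,0.216]},
  ],
)

```text
time_s: 7.15
eef_pos: [493.2, 172.3, 203.3]
ee_rot: [0.0, 1.0, 0.014, -0.001]
force: [-0.2, 0.2, 0.1]
grip_width: 1.007
grip_force: 0.0
```

Emit:
pendant(
  rows=[
    {},
    {},
  ],
)

```text
time_s: 7.35
eef_pos: [493.5, 173.0, 205.2]
ee_rot: [-0.0, 1.0, 0.015, 0.0]
force: [-0.6, 0.3, 0.6]
grip_width: 1.001
grip_force: 0.0
```

```bash
python3 -c "
from h import *
print(tooldelta([491.8,175.7,205]))
ctrl_={n:ctrl.capture(n) for n in ('top','side')}
k=lambda n,x,y,w,h,f:cv2.resize(ctrl_[n][y:y+h,x:x+w,::-1],None,fx=f,fy=f,interpolation=cv2.INTER_CUBIC)
cv2.imwrite('pics/p3.png',np.hstack([k('top',225,175,60,80,6),k('side',240,140,73,80,6)]))"
```

```text
[-1.57986521 -2.73807419  0.1746136 ]
```

View pics/p3.png

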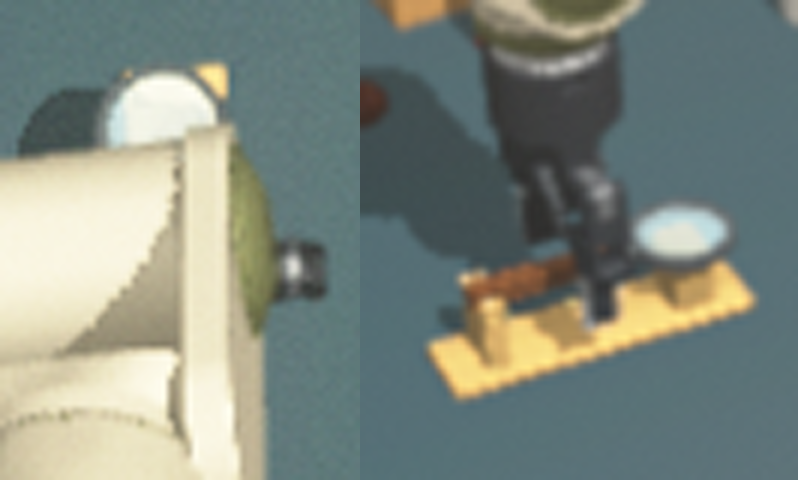

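The fingers straddle the handle at (600,290), about midway along it. I'll centre them and close.

In the tool's units: -2.5 mm / 500 = -0.005, -1.5 mm / 500 = -0.003.

Emit:
pendant(
  rows=[
    {"xyz":[-0.003,-0.005,0]},
    {"xyz":[-0.003,-0.005,0]},
    {"xyz":[-0.003,-0.005,0]},
    {"xyz":[-0.003,-0.005,0]},
    {"xyz":[-0.003,-0.005,0]},
    {"xyz":[-0.003,-0.005,0]},
    {"xyz":[-0.003,-0.005,0]},
    {"xyz":[-0.003,-0.005,0]},
  ],
  jaw=0.0,
  clamp_n=60,
)

```text
time_s: 8.25
eef_pos: [491.5, 176.0, 204.9]
ee_rot: [-0.0, 1.0, 0.015, 0.0]
force: [-0.0, 1.0, 4.7]
grip_width: 0.15
grip_force: 58.8
```

In the tool's units: -88 mm / 500 = -0.176, -82 mm / 500 = -0.164.

Emit:
pendant(
  rows=[
    {"xyz":[0,0,-0.008]},
    {"xyz":[0,0,-0.024]},
    {"xyz":[0,0,-0.056]},
    {"xyz":[0,0,-0.096]},
    {"xyz":[0,0,-0.136]},
    {"xyz":[0,0,-0.164]},
    {"xyz":[0,0,-0.176]},
    {"xyz":[0,0,-0.176]},
  ],
)

```text
time_s: 9.05
eef_pos: [491.4, 175.9, 293.3]
ee_rot: [-0.0, 1.0, 0.015, 0.001]
force: [0.2, -0.6, -0.8]
grip_width: 0.149
grip_force: 58.4
```

Emit:
pendant(
  rows=[
    {},
    {},
  ],
)

```text
time_s: 9.25
eef_pos: [491.3, 175.9, 291.9]
ee_rot: [0.0, 1.0, 0.015, -0.001]
force: [-0.2, -0.5, -0.8]
grip_width: 0.155
grip_force: 58.4
```

```bash
python3 -c "
from h import *
print(tooldelta([548.5-75.3,-215.3,293]))
ctrl_={n:ctrl.capture(n) for n in ('top','side')}
k=lambda n,x,y,w,h,f:cv2.resize(ctrl_[n][y:y+h,x:x+w,::-1],None,fx=f,fy=f,interpolation=cv2.INTER_CUBIC)
cv2.imwrite('pics/p4.png',np.hstack([k('top',225,165,60,80,6),k('side',240,115,73,80,6)]))"
```

```text
[-29.72964103 390.49178317  -0.97978852]
```

View pics/p4.png

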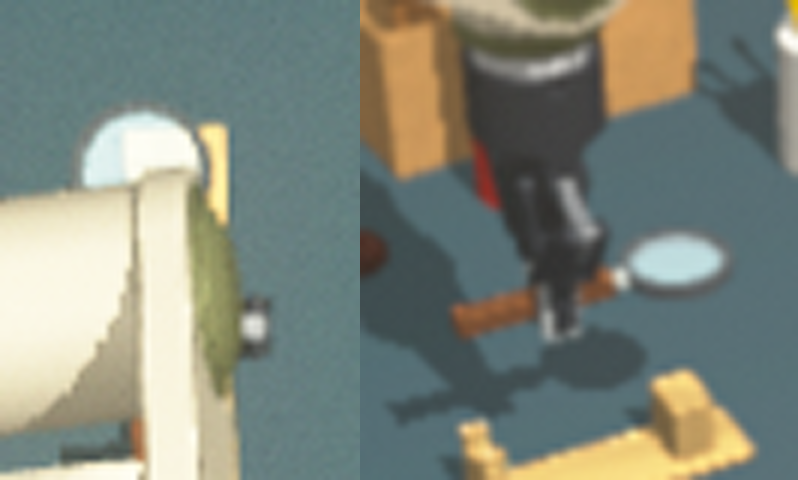

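The lens is lifted clear and level, at side-camera pixel (293,159). I'll carry it over to the jig.

In the tool's units: 205 mm / 500 = 0.41, 190 mm / 500 = 0.38.

Emit:
pendant(
  rows=[
    {"xyz":[-0.002,0.016,0]},
    {"xyz":[-0.004,0.05,0]},
    {"xyz":[-0.01,0.11,0]},
    {"xyz":[-0.014,0.18,0]},
    {"xyz":[-0.02,0.25,0]},
    {"xyz":[-0.024,0.32,0]},
    {"xyz":[-0.03,0.38,0]},
    {"xyz":[-0.032,0.41,0]},
  ],
)

```text
time_s: 10.15
eef_pos: [481.1, -31.9, 292.6]
ee_rot: [0.0, 1.0, 0.014, -0.0]
force: [0.8, 0.5, -1.2]
grip_width: 0.151
grip_force: 58.5
```

Emit:
pendant(
  rows=[
    {"xyz":[-0.002,0.04,0]},
    {"xyz":[-0.006,0.1,0]},
    {"xyz":[-0.012,0.17,0]},
    {"xyz":[-0.018,0.24,0]},
    {"xyz":[-0.022,0.3,0]},
    {"xyz":[-0.026,0.344,0]},
    {"xyz":[-0.028,0.364,0]},
    {"xyz":[-0.028,0.37,0]},
  ],
)

```text
time_s: 10.95
eef_pos: [472.7, -215.5, 292.5]
ee_rot: [-0.0, 1.0, 0.014, -0.0]
force: [-0.5, -0.0, -1.5]
grip_width: 0.155
grip_force: 58.6
```

Emit:
pendant(
  rows=[
    {},
    {},
    {},
  ],
)

```text
time_s: 11.25
eef_pos: [473.2, -214.0, 292.7]
ee_rot: [-0.0, 1.0, 0.015, -0.0]
force: [0.1, -0.5, 0.0]
grip_width: 0.15
grip_force: 58.6
```

```bash
python3 -c "
from h import *
print(tooldelta([548.5-75.3,-215.3,293]))
ctrl_={n:ctrl.capture(n) for n in ('top','side')}
k=lambda n,x,y,w,h,f:cv2.resize(ctrl_[n][y:y+h,x:x+w,::-1],None,fx=f,fy=f,interpolation=cv2.INTER_CUBIC)
cv2.imwrite('pics/p5.png',np.hstack([k('top',345,155,80,100,5),k('side',300,185,80,100,5)]))"
```

```text
[-0.02971992  1.33095128 -0.25748773]
```

View pics/p5.png

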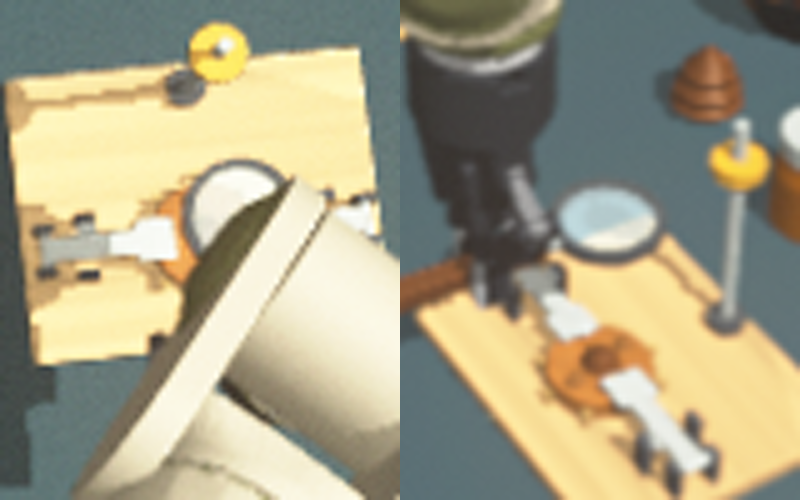

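The lens is at crop (244,218) in the top view and (608,221) in the side view, with the collar at (739,163). I'll solve the lens position relative to the jig, giving each view its own bias.

```bash
python3 - <<'E'
from h import *
np.set_printoptions(precision=2,suppress=True)
L=[[105,107,12],[105,-107,12],[-65,-107,12],[-65,107,12]]
T=np.array([[346.2,171.2],[416.8,164.3],[423.8,220.7],[352.2,228],[388.8,165.3],[393.8,198.6]])
S=np.array([[350.2,228],[390.8,270.8],[342.2,295.3],[302.7,247.5],[367.9,218.0],[341.6,229.2]])
def f(p,t=False):
    X=L+[[90,0,p[6]],list(p[7:10])]
    return np.vstack([proj("top",place(p[:3],X))-T,proj("side",place(p[3:6],X))-S]).ravel()
s=least_squares(f,[546,-212,.09,551,-215,.09,138,0,0,138]);print(s.x);print(s.fun.reshape(-1,2).T)
for h in(134,138,142): # kinematic lens height vs. side image
    for n,p,u in(("top",s.x[:3],T[5]),("side",s.x[3:6],S[5])):
        d=unproj(n,u,h)-p[:2];print(h,n,d)
E
```

```text
[ 545.94 -212.2     0.09  550.01 -215.89    0.09  139.04   -0.62   -2.27
  140.86]
[[ 0.04 -0.08 -0.2   0.12  0.13 -0.03 -0.67  0.69 -0.58  0.17  0.27  0.09]
 [-0.1  -0.04 -0.24 -0.13  0.39  0.08 -0.01  0.02 -0.03 -0.01 -0.04 -0.01]]
134 top [ 0.4  -3.59]
134 side [3.07 4.37]
138 top [ 0.05 -2.9 ]
138 side [0.91 0.5 ]
142 top [-0.3  -2.21]
142 side [-1.26 -3.37]
```

In jig coordinates the lens is within 3 mm of centre and about 2 mm from the collar's height, well inside tolerance. I'll let it settle and hand in.

Emit:
pendant(
  rows=[
    {},
    {},
    {},
    {},
    {},
  ],
)

```text
time_s: 11.85
eef_pos: [473.0, -214.8, 292.7]
ee_rot: [-0.0, 1.0, 0.015, -0.0]
force: [-0.8, -0.7, -1.2]
grip_width: 0.149
grip_force: 58.6
```

```bash
python3 -c "
from rig import ctrl
print(ctrl.finish_job())"
```

```text
the job is handed in; nothing more can be done
None
```

I handed the job in at 11.85 s with both straps pressed shut and the lens held level about 2 mm off the ornament's centre and within about 2 mm of the collar's height by camera; no verdict came back.

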